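Close the draining leaf of the drying rack past its spring catch

ROBOT

A 6-joint arm with a two-finger parallel gripper is mounted at the origin on the work surface. World frame = base frame: x ahead of the robot, y to its left, z up, the work surface at z = 0. Lengths are in m, angles in rad, forces in N, time in s.
With the tool pointing down it reaches from about 0.375 to 0.975 m from the base axis. Payload 3.8 kg.
Tool frame: the origin (TCP) lies midway between the tips of the shut fingers; the grasp point (between the pads) lies 19 mm behind it; x points along the fingers, y is the direction in which the jaws open and shut, and the axes are right-handed (so a half turn about x gives the same grasp; the last joint's range is limited). The gripper opens to 85 mm and grips with 20 to 120 N. Pads are 22 mm wide; open, the fingers measure 114 mm over their backs; the gripper's body (76 mm by 85 mm) begins 54 mm behind the grasp point. The pads swing forward as they close: fully open they stand 13 mm farther back than shut.
Start: joints at [-1.284, 0.264, 1.604, -0, 1.274, -0.037], TCP at [0.215, -0.64, 0.231] pointing down, gripper open.
Joint ranges: [-2.63, 2.63], [-0.94, 2.18], [0.31, 2.57], [-1.31, 4.45], [0, 2.66], [-2.55, 2.55]. Speed limits (rad/s): [2.57, 2.57, 3.14, 3.14, 3.14, 3.14].

INTERFACE

Orientations are given as a rotation vector (axis times angle).
In Python, from workcell import read_state, read_camera, get_calibration, finish_job gives the robot as it stands. The module is installed in compiled form; this text tells all that it offers.
- The arm moves only by the shell command python3 -m creep 'ROWS' [FORCE]. ROWS is JSON, a list of rows, each a list of 3 entries, a list of its own where there are three numbers: the closure in counts, from 0 (fully open) to 255 (shut), then the shift along the world's x, y, z in mm, then the turn about the world's z in rad. In form: [[hand, [tx, ty, tz], spin], ...]. A call has exactly 8 rows; each row shifts and turns the commanded pose from where the row before left it; what a row does not reach is not made up. A row lasts 1/12 s, in which the tool goes at most 41.7 mm and 7.16 degrees, less where a joint would pass 70% of its speed; a pose out of reach is approached as far as the arm can. A call is refused whole if a number of a shift passes 41.7 or a number of a turn 0.125, either way. A call with a gripper value outside its range is refused whole. The fingers move at their own pace and stop on an object; FORCE is the grip in N (left out, the last holds). Time passes only in rows, so rows that do not move let the fingers close, or fill a call up. It gives the time, the measured TCP pose, the force and the opening at its end, in the units of the state.
- read_state(): the state, without advancing time (a new reading comes with each control period).
- read_camera(name): name is "scene" or "top"; returns (picture, depth): 420x560x3 uint8, blue, green, red; 420x560 float32, m along the optical axis (not along the pixel's ray), 0 where there is no reading.
- get_calibration(name): a dict with "K" (3x3 intrinsics, pixels), "k1" (the pictures are not rectified: a ray, as slopes to the right and down, at radius r is drawn at 1 + k1 r^2 times it, then the intrinsics apply), "eye" and "orientation" of the camera in the world. Camera axes: x right, y down, z forward; pixel columns grow to the right and rows downward; lengths in m; the calibration is good to about 2 mm. A picture is of the moment at which its call begins. get_calibration takes no time and is no camera call.
- finish_job(): hands the job in, once; it reports no verdict.
The state is a dict: "time": time; "q": joint angles; "joint_vel": joint speeds; "joint_torque": joint torques, N m; "tool_pos": TCP position; "tcp_rot": TCP orientation; "wrist_force": force on the tool from outside, world axes, zero at the start; "torque": the same for the moment, N m; "width": opening from 0.0 (shut) to 1.0 (fully open).
Only numpy, scipy, OpenCV 4.12 (cv2) and the standard library are available. Lean on these libraries where they do the work, as an engineer would, in place of code of your own. Each camera call takes 0.05 s, during which the arm holds its last target.

TASK

The grey draining leaf of the drying rack is locked out towards the gas cooker and has to be closed before a burner is lit. With your fingertips press the steel spring catch on the rack's front rail down, and while it is held down push the leaf by its thumb step past the catch, then on until the leaf is fully home and the catch has sprung up again to lock it; finish clear of the rack. Nothing is to be gripped or lifted: leave the cups, the spout and everything else around the rack standing where they are.

Things in the scene. Friction and masses are not known exactly. Their poses are not given: they have to be found in the camera images.
- rack: White plastic drying rack, screwed to the shelf. Origin under its centre; its x points from front rail (robot side) to back, its y along it to the cooker end. 250 x 360 mm. Front rail 36 mm wide, centred at x -112 mm, top at z 42 mm (45 under the catch); beside catch and thumb step only a 63 mm high post at each end of it. Deck at z 64 mm from x -61 mm backwards, its wire fins up to 89 mm.
- leaf (a joint): Grey plastic draining leaf sliding along the rack under the deck, in m: 0 = fully out (rack +y), 0.110 = home (end stop), moving along rack -y. Friction 2 to 4 N. Starts at 0 to 0.010. Its flange has two holes for the catch's pin: in the first the raised pin stops the leaf at 0.014; the second meets the pin above 0.107, where it springs up and locks. Between them the flange keeps the pin down.
- step_face (a point): Centre of the upright face of the leaf's thumb step, moves with the leaf. The face looks along rack +y; 54 mm wide (rack x -128 to -74 mm, this point at -112), from z 62 to 90 mm, just above the unpressed catch pad. Behind it the step slopes down over 78 mm. Pushing the face along rack -y closes the leaf. At leaf = 0 it is at rack y 55 mm.
- catch (a joint): Spring catch in the front rail, in m pressed down: 0 = up, 0.010 = fully down at its stop. The spring takes 4.5 N to start and 9 N fully down. The pin is clear under the leaf's flange from 0.007 on.
- catch_pad (a point): Centre of the top of the catch's ribbed steel thumb pad, 75 mm long along rack y (y 35 to 110 mm), 30 mm wide (x -127 to -97), top at z 60 mm when up, 50 mm fully down. Its part on the +y side of the step face is open from above, the step overhangs the rest until the leaf moves in. A fingertip may slide along the pad while pressing it.
- cup_a: Pink sippy cup upside down in a bay of the rack's deck, 66 mm across, 88 mm tall, with two handles, 102 mm over the handles. Origin under its centre. Loose.
- cup_b: The same, second pink cup.
- spout: Grey hard silicone spout, a stepped cone 60 mm across and 46 mm tall, standing in a bay of the deck. Origin under its centre. Loose.
- jar: Small glass jar with a hinged glass lid and wire clip, 70 mm across, 82 mm tall, on the shelf in front of the rack. Origin under its centre. Loose.
- bowl: Orange plastic snack bowl, 116 mm across, 42 mm tall, on the shelf in front of the rack. Origin under its centre. Loose.
- beaker: White plastic beaker, 68 mm across, 75 mm tall, on the shelf in front of the rack. Origin under its centre. Loose.
- spoon: Spoon 150 mm long lying on the shelf beyond the rack's -y end. Loose.

How it is judged:
On the way:
1. the catch is pressed clear while the leaf is still out (value of joint catch above 0.0065 m and value of joint leaf below 0.02 m), for 0.05 s.
At the end, for the whole second after the job is handed in: The leaf is home and at rest (joint above 0.105 m of 0.110) and locked: the catch has sprung up again (less than 3 mm down). Cups, spout, jar, bowl, beaker and spoon are within 20 mm of where they stood, cups and jar upright (value of joint leaf above 0.105 m and value of joint catch below 0.003 m and not (velocity of joint leaf above 0.01 m/s or velocity of joint leaf below -0.01 m/s) and distance of each of cup_a, cup_b, spout, jar, bowl, beaker, spoon from where it was at the start of the episode below 0.02 m and angle between each of cup_a, cup_b, jar's own z axis and vertical below 0.2 rad); the robot touches nothing.
It fails at once if a cup or the spout on the rack is lifted, carried or knocked (20 mm) (distance of any of cup_a, cup_b, spout from where it was at the start of the episode above 0.02 m).
It fails at once if the jar, bowl, beaker or spoon is lifted, carried or knocked (20 mm) (distance of any of jar, bowl, beaker, spoon from where it was at the start of the episode above 0.02 m).
It also fails if it takes over 40 s, if anything falls off the work surface, if the arm or the gripper's body presses on something with over 40 N, if the wrist force passes 120 N, or if a joint passes its speed limit or range.

## Working session

There is one attempt and no reset: what is moved stays moved. The work goes in short steps, Python scripts to look and compute and a shell command to move; the robot and the scene stay as the last step left them, time stands still between calls to the robot, and variables do not carry over. Pictures are saved under pics/ and viewed, and the job is handed in when it is done.

```bash
mkdir -p pics; python3 - <<'E'
from workcell import *
import cv2,numpy as np
s=read_state();print(s)
for n in("scene","top"):
    p,d=read_camera(n);cv2.imwrite(f"pics/{n}0.png",p);np.savez(f"{n}0.npz",p=p,d=d)
    print(n,get_calibration(n))
E
```

```text
{'time': 0.0, 'q': array([-1.28390780e+00,  2.64799002e-01,  1.60537342e+00,  1.55393994e-06,
        1.27370326e+00, -3.68936363e-02]), 'joint_vel': array([ 0.00053816,  0.00029497, -0.00130649, -0.00021285,  0.00109008,
       -0.00020148]), 'joint_torque': array([ 2.07027704e-03, -5.15110409e+01, -3.67309427e+01,  1.78611194e-04,
        1.30303059e-02,  1.33238476e-06]), 'tool_pos': array([ 0.21454959, -0.63922205,  0.22993145]), 'tcp_rot': array([ 2.04695444,  0.33670653, -2.04754182]), 'wrist_force': array([-0.31021035, -0.27393901,  0.32247001]), 'torque': array([ 0.03910483,  0.01060986, -0.03881101]), 'width': 1.0020571697976248}
scene {'K': array([[509.81073636,   0.        , 279.76722728],
       [  0.        , 509.81073636, 206.55126329],
       [  0.        ,   0.        ,   1.        ]]), 'k1': 0.04964058389974057, 'eye': array([ 1.28991918, -0.39910673,  0.81878651]), 'orientation': array([-2.00122195, -1.30771961,  0.57271584])}
top {'K': array([[390.46574992,   0.        , 283.54813058],
       [  0.        , 390.46574992, 204.43657367],
       [  0.        ,   0.        ,   1.        ]]), 'k1': -0.02517974796664433, 'eye': array([ 0.43724161, -0.10413331,  0.8383517 ]), 'orientation': array([-2.11425853,  2.16498803, -0.13085518])}
```

View pics/scene0.png

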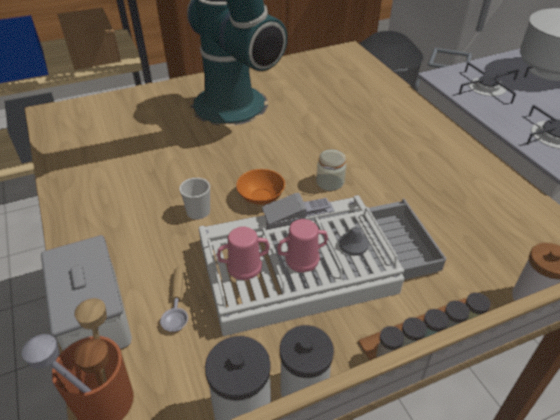

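View pics/top0.png

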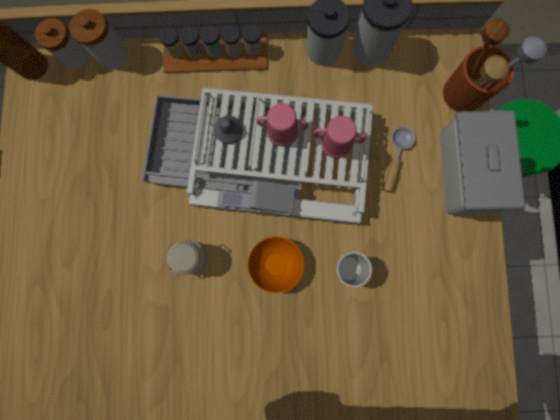

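Top view: rack spans about (190–372, 90–220). The leaf sticks out at left (150–205, 97–187), and the grey step is at (250–300, 180–213) with the steel catch pad around (220–250, 185–207). The jar is at (186, 257), the bowl at (276, 265) and the beaker at (354, 268).

```bash
cat > h.py <<'E'
import numpy as np,cv2
from scipy.spatial.transform import Rotation as R
from workcell import *
def rays(n,uv):
    c=get_calibration(n);K=c["K"];uv=np.atleast_2d(np.float64(uv))
    m=np.c_[(uv[:,0]-K[0,2])/K[0,0],(uv[:,1]-K[1,2])/K[1,1]]
    s=m.copy()
    for _ in range(20): s=m/(1+c["k1"]*(s**2).sum(1,keepdims=True))
    d=np.c_[s,np.ones(len(s))]
    return np.array(c["eye"]),R.from_rotvec(c["orientation"]).apply(d)
def plane(n,uv,z):
    e,d=rays(n,uv);return e+d*((z-e[2])/d[:,2])[:,None]
def depthpts(n,uv,D):
    e,d=rays(n,uv);uv=np.int32(np.round(np.atleast_2d(uv)));return e+d*D[uv[:,1],uv[:,0]][:,None]
E
python3 - <<'E'
import numpy as np,cv2
from h import *
p=np.load("top0.npz")["p"]
cv2.imwrite("pics/topz.png",cv2.resize(p[80:230,140:390],None,fx=3.2,fy=3.2,interpolation=cv2.INTER_CUBIC))
s=np.load("scene0.npz")["p"]
cv2.imwrite("pics/scz.png",cv2.resize(s[180:330,190:450],None,fx=3,fy=3,interpolation=cv2.INTER_CUBIC))
E
```

```text
(no output)
```

View pics/topz.png

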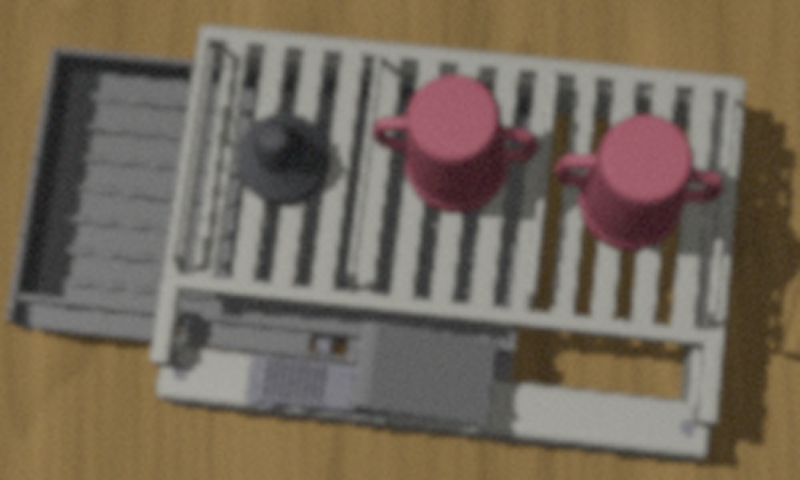

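View pics/scz.png

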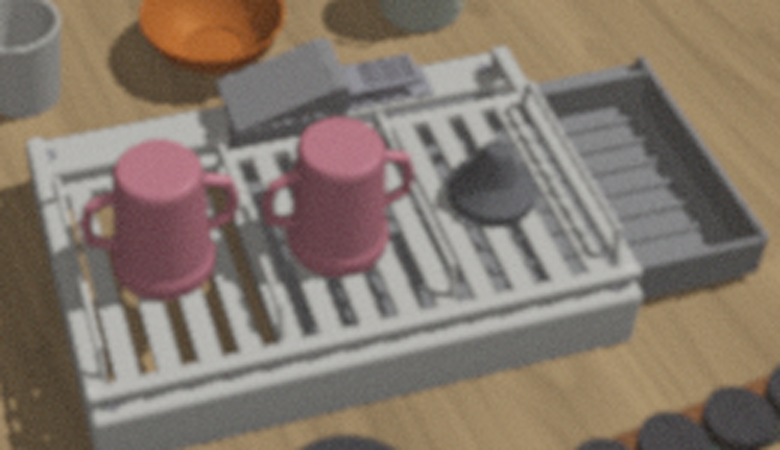

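```bash
python3 - <<'E'
import numpy as np
from h import *
f=np.load("top0.npz");D=f["d"]
def z(pts): return np.array(pts)/3.2+[140,80]-0.34
def show(name,pts,h): print(name,plane("top",z(pts),h).round(4).tolist(),"depthz",depthpts("top",z(pts),D)[:,2].round(3))
show("rail front L,R z42",[(157,398),(707,457)],.042)
show("deck back corners L,R z64",[(203,28),(743,78)],.064)
show("step top edge",[(370,322),(358,402)],.090)
show("pad corners",[(258,360),(250,400)],.060)
show("rail pts",[(210,375),(580,410)],.042)
show("step/pad/deck",[(400,360),(290,382),(340,385),(600,320)],.06)
E
```

```text
rail front L,R z42 [[0.556, 0.1061, 0.042], [0.5091, -0.2469, 0.042]] depthz [-0.001 -0.001]
deck back corners L,R z64 [[0.7983, 0.0731, 0.064], [0.7529, -0.2788, 0.064]] depthz [ 0.063 -0.002]
step top edge [[0.5925, -0.0371, 0.09], [0.5433, -0.0292, 0.09]] depthz [0.088 0.088]
pad corners [[0.5761, 0.0371, 0.06], [0.5506, 0.0421, 0.06]] depthz [0.043 0.042]
rail pts [[0.5703, 0.0716, 0.042], [0.5414, -0.1671, 0.042]] depthz [0.04  0.038]
step/pad/deck [[0.5738, -0.0532, 0.06], [0.5614, 0.0167, 0.06], [0.5587, -0.015, 0.06], [0.5962, -0.1804, 0.06]] depthz [0.083 0.06  0.06  0.061]
```

```bash
python3 - <<'E'
import numpy as np
from h import *
# height map rendered in rack-neighbourhood from both cams
for n in("top","scene"):
    D=np.load(n+"0.npz")["d"];v,u=np.mgrid[:420,:560]
    P=depthpts(n,np.c_[u.ravel(),v.ravel()],D).reshape(420,560,3)
    np.save(n+"P.npy",P)
    if n=="top":
        im=np.clip(P[...,2]/0.16*255,0,255).astype(np.uint8)
        c=cv2.applyColorMap(im,cv2.COLORMAP_JET)
        cv2.imwrite("pics/hm.png",cv2.resize(c[80:230,140:390],None,fx=3.2,fy=3.2,interpolation=cv2.INTER_NEAREST))
E
```

```text
(no output)
```

View pics/hm.png

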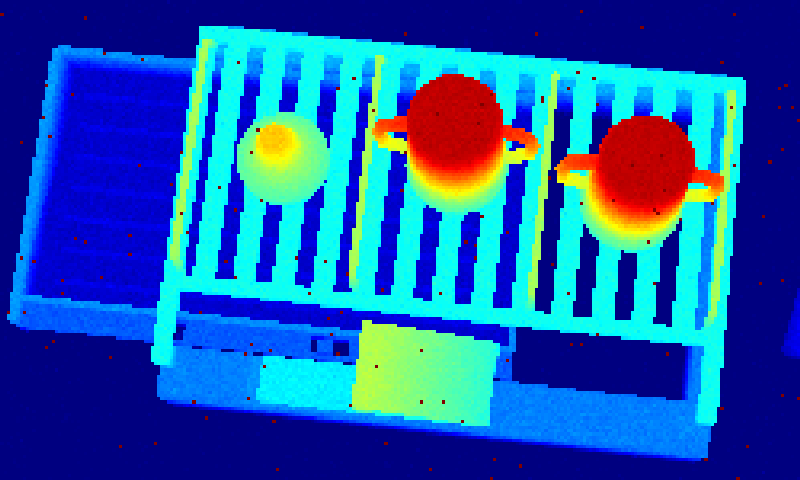

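```bash
python3 - <<'E'
import numpy as np
from h import *
P=np.load("topP.npy")
def mar(m,name):
    Q=P[m];  # largest comp
    n,l,st,_=cv2.connectedComponentsWithStats(m.astype(np.uint8),connectivity=8)
    k=1+np.argmax(st[1:,4]);Q=P[l==k]
    r=cv2.minAreaRect((Q[:,:2]*1000).astype(np.float32));print(name,len(Q),r,Q[:,2].mean().round(4))
    print(cv2.boxPoints(r).round(0).tolist())
Z=P[...,2];X=P[...,0];Y=P[...,1]
mar((Z>.052)&(Z<.07)&(X>.5)&(Y<.13),"deck")
mar((Z>.070)&(Z<.095)&(X<.60)&(X>.5)&(Y<.05)&(Y>-.15),"step")
mar((Z>.055)&(Z<.066)&(X<.582)&(X>.5)&(Y<.05)&(Y>-.05),"pad")
mar((Z>.034)&(Z<.05)&(X<.60)&(X>.5)&(Y<.12)&(Y>.04),"railL")
th=-.1305;ex=np.array([np.cos(th),np.sin(th)]);ey=np.array([-ex[1],ex[0]]);o=np.array([.6566,-.0869])
r=np.dstack([(P[...,:2]-o)@ex,(P[...,:2]-o)@ey])
def rng(m,ax,n):print(n,np.percentile(r[m][:,ax]*1000,[1,5,50,95,99]).round(1),m.sum())
deck=(Z>.056)&(Z<.07)&(abs(r[...,0])<.16)&(abs(r[...,1])<.2)
rng(deck&(r[...,0]>-.05),1,"deck y -180..180"); rng(deck&(r[...,0]>0.03)&(abs(r[...,1])<.15),0,"deckx ..125")
st=(Z>.070)&(Z<.095)&(r[...,0]<-.06)&(r[...,0]>-.15)&(abs(r[...,1])<.1)
rng(st,0,"step x -128..-74");rng(st,1,"step y");
pad=(Z>.055)&(Z<.066)&(r[...,0]<-.09)&(r[...,0]>-.15)&(r[...,1]<.13)&(r[...,1]>.04)
rng(pad,0,"pad x -127..-97");rng(pad,1,"pad y ..110")
rail=(Z>.034)&(Z<.05)&(r[...,0]<-.08)&(r[...,0]>-.16)&(r[...,1]<-.05)&(r[...,1]>-.19)
rng(rail,0,"rail x -130..-94");rng(rail,1,"rail y -180")
for a in(-.16,-.12,-.08):
  m=rail&(abs(r[...,1]-a)<.008);rng(m,0,a)
for a in(.12,.14,.16):
  m=(Z>.034)&(Z<.05)&(r[...,0]<-.097)&(r[...,0]>-.16)&(abs(r[...,1]-a)<.008);rng(m,0,a)
np.save("rack.npy",[*o,th])
E
```

```text
deck 7240 ((665.4651489257812, -87.20207214355469), (361.18121337890625, 228.5940399169922), 82.28031158447266) 0.0622
[[528.0, -251.0], [754.0, -282.0], [803.0, 76.0], [576.0, 107.0]]
step 999 ((562.76806640625, -65.57839965820312), (76.25267028808594, 54.09770202636719), 82.6222915649414) 0.0806
[[531.0, -100.0], [585.0, -107.0], [594.0, -31.0], [541.0, -24.0]]
pad 429 ((561.1873779296875, 6.056644439697266), (62.57716751098633, 30.185470581054688), 81.42329406738281) 0.0585
[[542.0, -23.0], [571.0, -27.0], [581.0, 35.0], [551.0, 39.0]]
railL 577 ((574.1573486328125, 73.314208984375), (66.61955261230469, 49.51637268066406), 88.35481262207031) 0.0399
[[548.0, 41.0], [598.0, 39.0], [600.0, 106.0], [550.0, 107.0]]
deck y -180..180 [-177.7 -162.4   20.4  164.5  178.8] 6371
deckx ..125 [ 32.   39.3  99.5 120.1 121.7] 2218
step x -128..-74 [-122.6 -120.8  -96.3  -71.6  -69.4] 1002
step y [-26.7 -21.1  12.1  43.4  46.2] 1002
pad x -127..-97 [-121.4 -120.3 -107.   -93.2  -92. ] 429
pad y ..110 [ 51.2  53.6  80.4 107.5 110.5] 429
rail x -130..-94 [-125.1 -123.9 -108.3  -91.1  -87.4] 1068
rail y -180 [-175.7 -168.1 -113.3  -56.4  -51.2] 1068
-0.16 [-125.7 -124.3 -106.   -86.2  -82. ] 149
-0.12 [-125.2 -123.9 -107.8  -91.7  -90. ] 137
-0.08 [-124.6 -123.9 -107.9  -91.4  -90.3] 132
0.12 [-124.2 -123.4 -111.   -97.9  -97.5] 89
0.14 [-124.  -123.2 -111.   -98.7  -97.1] 102
0.16 [-124.  -122.9 -110.8  -98.7  -97.3] 101
```

```bash
python3 - <<'E'
import numpy as np
from h import *
s=read_state();print(R.from_rotvec(s["tcp_rot"]).as_matrix().round(3))
o=np.load("rack.npy");th=o[2];ex=np.array([np.cos(th),np.sin(th)]);ey=np.array([-ex[1],ex[0]])
for y in(.083,.08,.065,.047,-.055): print(y,(o[:2]-.107*ex+y*ey).round(4))
P=np.load("topP.npy")
p=np.load("top0.npz")["p"].astype(int);m=(p[...,2]-p[...,1]>50)&(P[...,2]>.07)&(P[...,0]>.6)
Q=P[m][:,:2]-o[:2];print("cups min rack x",np.percentile(Q@ex,1))
E
```

```text
[[-0.001  0.318 -0.948]
 [ 0.002 -0.948 -0.318]
 [-1.    -0.002 -0.   ]]
0.083 [0.5613 0.0093]
0.08 [0.5609 0.0063]
0.065 [ 0.559  -0.0085]
0.047 [ 0.5566 -0.0264]
-0.055 [ 0.5434 -0.1275]
cups min rack x 0.006498588058165888
```

```bash
python3 -m creep '[[255,[14,27,0],0.07],[255,[14,27,0],0.07],[255,[14,27,0],0.07],[255,[14,27,0],0.07],[255,[14,27,0],0.07],[255,[14,27,0],0.07],[255,[14,27,0],0.07],[255,[14,27,0],0.07]]' 60; python3 -m creep '[[255,[14,27,0],0.07],[255,[14,27,0],0.07],[255,[14,27,0],0.07],[255,[14,27,0],0.07],[255,[14,27,0],0.07],[255,[14,27,0],0.07],[255,[14,27,0],0.07],[255,[14,27,0],0.067]]'; python3 -m creep '[[255,[15,27,0],0],[255,[15,27,0],0],[255,[15,27,0],0],[255,[15,27,0],0],[255,[15,27,0],0],[255,[15,27,0],0],[255,[15,27,0],0],[255,[15,27,0],0]]'
```

```text
time: 0.77
tool_pos: [0.327, -0.4223, 0.2308]
tcp_rot: [1.693, 0.805, -1.693]
wrist_force: [0.1, -0.0, -0.0]
width: -0.001
time: 1.43
tool_pos: [0.4388, -0.2063, 0.2309]
tcp_rot: [1.302, 1.147, -1.302]
wrist_force: [-0.1, 0.1, 0.6]
width: -0.001
time: 2.1
tool_pos: [0.5589, 0.0096, 0.2308]
tcp_rot: [1.304, 1.145, -1.305]
wrist_force: [0.3, 0.1, 0.1]
width: -0.002
```

```bash
python3 -m creep '[[255,[2,0,-20],0],[255,[0,0,-20],0],[255,[0,0,-20],0],[255,[0,0,-20],0],[255,[0,0,-20],0],[255,[0,0,-20],0],[255,[0,0,-20],0],[255,[0,0,-10],0]]'; python3 - <<'E'
from h import *
for n in("scene","top"):
    p,d=read_camera(n)
    c=p[180:280,260:420] if n=="scene" else p[110:230,180:340]
    cv2.imwrite(f"pics/{n}1.png",cv2.resize(c,None,fx=4.8,fy=4.8,interpolation=cv2.INTER_CUBIC))
print(read_state()["tool_pos"])
E
```

```text
time: 2.77
tool_pos: [0.5584, 0.0082, 0.078]
tcp_rot: [1.302, 1.148, -1.308]
wrist_force: [-0.8, -0.1, -0.7]
width: -0.002
[0.55832739 0.00814356 0.07858574]
```

View pics/scene1.png

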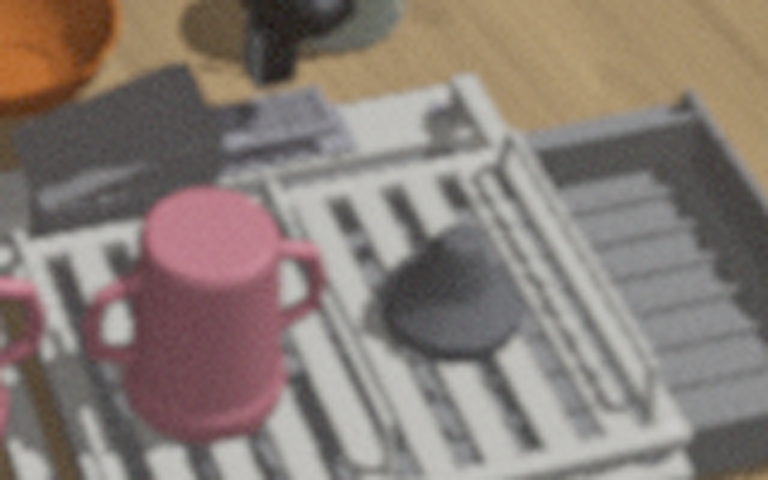

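View pics/top1.png

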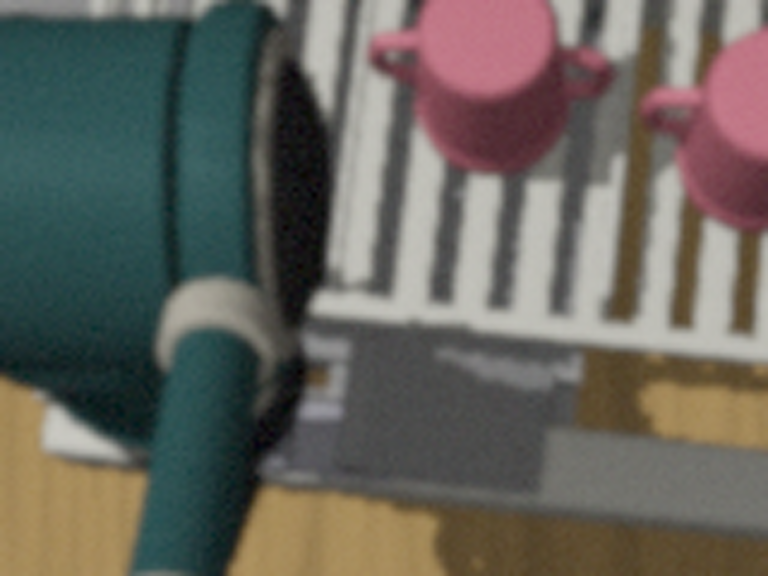

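```bash
python3 - <<'E'
from h import *
p,d=read_camera("scene")
cv2.imwrite("pics/scene2.png",cv2.resize(p[60:280,200:420],None,fx=2.7,fy=2.7))
for z in(.06,.078,.1):print(plane("scene",[(316,197),(313,192)],z).round(4).tolist())
P=depthpts("scene",[(316,192),(318,190),(315,195),(314,190),(320,185)],d);print(P.round(4))
E
```

```text
[[0.5421, 0.0161, 0.06], [0.5242, 0.0176, 0.06]]
[[0.5599, 0.0063, 0.078], [0.5424, 0.0077, 0.078]]
[[0.5816, -0.0057, 0.1], [0.5646, -0.0044, 0.1]]
[[ 5.707e-01 -5.000e-04  1.036e-01]
 [ 5.715e-01  3.600e-03  1.083e-01]
 [ 5.691e-01 -1.600e-03  9.410e-02]
 [ 5.643e-01 -2.100e-03  1.047e-01]
 [ 6.076e-01 -1.280e-02  1.560e-01]]
```

View pics/scene2.png

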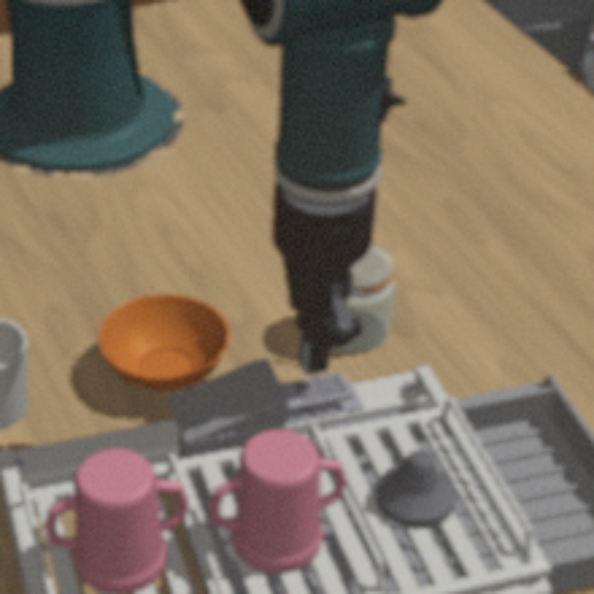

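```bash
python3 - <<'E'
from h import *
o=np.load("rack.npy");th=o[2];ex=np.array([np.cos(th),np.sin(th)]);ey=np.array([-ex[1],ex[0]])
uv=np.array([(315,90),(345,120),(225,120),(235,155),(345,135),(285,120)])/4.8+[260,180]
q=plane("scene",uv,.06);print(np.c_[q,(q[:,:2]-o[:2])@ex,(q[:,:2]-o[:2])@ey].round(4))
t=read_state()["tool_pos"];print((t[:2]-o[:2])@ex,(t[:2]-o[:2])@ey)
E
```

```text
[[ 0.556   0.0331  0.06   -0.1154  0.1059]
 [ 0.5798  0.0362  0.06   -0.0921  0.1121]
 [ 0.5577 -0.0141  0.06   -0.1075  0.0593]
 [ 0.5805 -0.0201  0.06   -0.0841  0.0563]
 [ 0.5887  0.0315  0.06   -0.0827  0.1085]
 [ 0.5688  0.0111  0.06   -0.0998  0.0857]]
-0.10836256691774049 0.08160545138289248
```

```bash
python3 -m creep '[[255,[2,0,-5],0],[255,[0,0,-5],0],[255,[0,0,-4],0],[255,[0,0,-3],0],[255,[0,0,-3],0],[255,[0,0,-2],0],[255,[0,0,-2],0],[255,[0,0,0],0]]'
```

```text
time: 3.58
tool_pos: [0.5628, 0.0081, 0.0575]
tcp_rot: [1.304, 1.145, -1.304]
wrist_force: [-1.2, 0.7, 6.3]
width: 0.002
```

```bash
python3 -m creep '[[255,[0,0,-1],0],[255,[0,0,-1],0],[255,[0,0,-1],0],[255,[0,0,-1],0],[255,[0,0,-1],0],[255,[0,0,-1],0],[255,[0,0,-1],0],[255,[0,0,-1],0]]'
```

```text
time: 4.25
tool_pos: [0.5628, 0.0082, 0.0503]
tcp_rot: [1.304, 1.145, -1.304]
wrist_force: [-3.1, 0.8, 8.4]
width: 0.0
```

```bash
python3 -m creep '[[255,[0,0,-1],0],[255,[-0.6,-4.5,0],0],[255,[-0.6,-4.5,0],0],[255,[-0.6,-4.5,0],0],[255,[-0.6,-4.5,0],0],[255,[-0.6,-4.5,0],0],[255,[0,0,0],0],[255,[0,0,0],0]]'
```

```text
time: 4.92
tool_pos: [0.5623, -0.0138, 0.0505]
tcp_rot: [1.308, 1.142, -1.3]
wrist_force: [-0.5, 2.6, 8.2]
width: 0.001
```

```bash
python3 -m creep '[[255,[0,0,-1],0],[255,[0,0,-1],0],[255,[-0.6,-4.5,0],0],[255,[-0.6,-4.5,0],0],[255,[-0.6,-4.5,0],0],[255,[0,0,0],0],[255,[0,0,0],0],[255,[0,0,0],0]]'; python3 - <<'E'
from h import *
p,d=read_camera("scene");cv2.imwrite("pics/s3.png",cv2.resize(p[170:270,260:440],None,fx=4,fy=4))
E
```

```text
time: 5.58
tool_pos: [0.5617, -0.026, 0.0497]
tcp_rot: [1.311, 1.142, -1.298]
wrist_force: [0.2, 9.0, 12.9]
width: 0.0
```

View pics/s3.png

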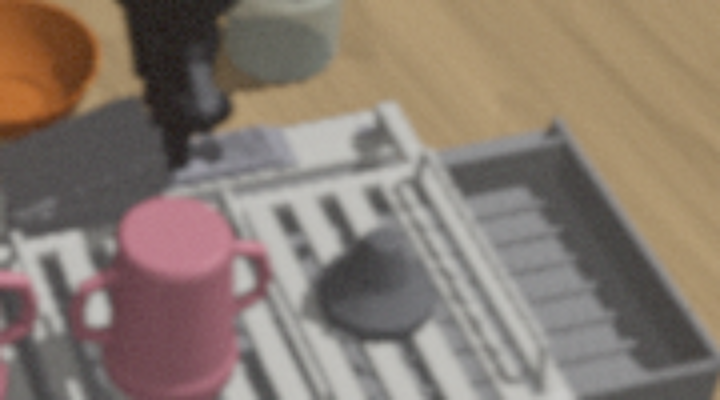

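```bash
python3 -m creep '[[255,[-0.6,-4.5,0],0],[255,[-0.6,-4.5,0],0],[255,[-0.6,-4.5,0],0],[255,[0,0,0],0],[255,[0,0,0],0],[255,[0,0,0],0],[255,[0,0,0],0],[255,[0,0,0],0]]'; python3 - <<'E'
from h import *
p,d=read_camera("scene");cv2.imwrite("pics/s4.png",cv2.resize(p[170:270,260:440],None,fx=4,fy=4))
E
```

```text
time: 6.3
tool_pos: [0.56, -0.0398, 0.0497]
tcp_rot: [1.311, 1.141, -1.298]
wrist_force: [-0.2, 7.1, 11.9]
width: 0.002
```

View pics/s4.png

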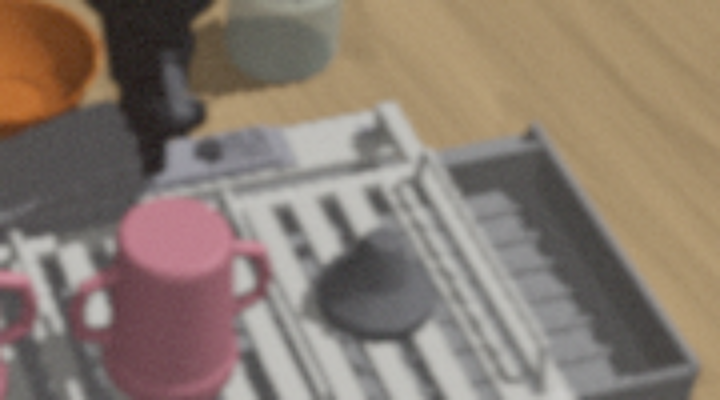

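```bash
python3 -m creep '[[255,[-0.9,-7,0],0],[255,[-0.9,-7,2],0],[255,[-0.9,-7,2],0],[255,[-0.9,-7,2],0],[255,[-0.9,-7,1],0],[255,[-0.9,-7,0],0],[255,[0,0,0],0],[255,[0,0,0],0]]'; python3 - <<'E'
from h import *
p,d=read_camera("scene");cv2.imwrite("pics/s5.png",cv2.resize(p[170:270,240:420],None,fx=4,fy=4))
E
```

```text
time: 7.02
tool_pos: [0.5506, -0.0834, 0.053]
tcp_rot: [1.305, 1.145, -1.305]
wrist_force: [-0.9, 1.1, 0.1]
width: 0.003
```

View pics/s5.png

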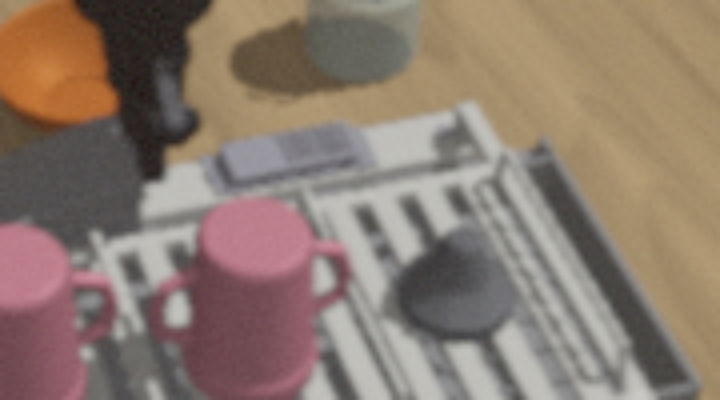

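```bash
python3 -m creep '[[255,[-0.7,-5,0],0],[255,[-0.7,-5,0],0],[255,[-0.7,-5,0],0],[255,[-0.7,-5,0],0],[255,[-0.7,-5,0],0],[255,[-0.4,-3,0],0],[255,[0,0,0],0],[255,[0,0,0],0]]'; python3 -m creep '[[255,[-0.3,-2,0],0],[255,[-0.3,-2,0],0],[255,[0,0,0],0],[255,[0,0,0],0],[255,[0,0,0],0],[255,[0,0,0],0],[255,[0,0,0],0],[255,[0,0,0],0]]';python3 - <<'E'
from h import *
p,d=read_camera("scene");cv2.imwrite("pics/s6.png",cv2.resize(p[170:270,240:420],None,fx=4,fy=4))
E
```

```text
time: 7.73
tool_pos: [0.5468, -0.1112, 0.0531]
tcp_rot: [1.304, 1.145, -1.304]
wrist_force: [1.2, 2.7, -1.8]
width: 0.004
time: 8.4
tool_pos: [0.5464, -0.1157, 0.0535]
tcp_rot: [1.304, 1.144, -1.304]
wrist_force: [0.1, -0.0, 0.5]
width: 0.001
```

View pics/s6.png

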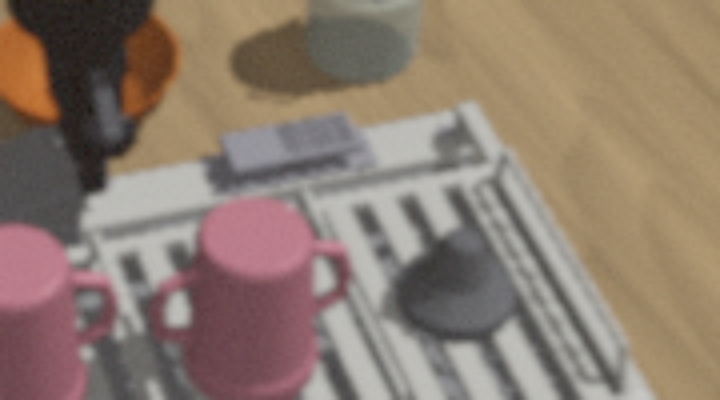

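The leaf is no longer visible past the end, and the catch pad (crop 220–360, 115–180) stands higher with a gap below it, so it has probably sprung up. I'll push a little further to feel the end stop.

```bash
python3 -m creep '[[255,[-0.1,-1,0],0],[255,[-0.1,-1,0],0],[255,[-0.1,-1,0],0],[255,[-0.1,-1,0],0],[255,[0,0,0],0],[255,[0,0,0],0],[255,[0,0,0],0],[255,[0,0,0],0]]'
```

```text
time: 9.12
tool_pos: [0.5463, -0.1163, 0.0535]
tcp_rot: [1.309, 1.148, -1.303]
wrist_force: [1.7, 12.5, 2.6]
width: 0.003
```

The end stop is felt: 12.5 N with only 0.6 mm of travel. Next I back off along rack +y, then go up.

```bash
python3 -m creep '[[255,[0.6,5,0],0],[255,[0.8,6,0],0],[255,[0.6,5,0],0],[255,[0,0,10],0],[255,[0,0,20],0],[255,[0,0,25],0],[255,[0,0,25],0],[255,[0,0,25],0]]'; python3 -m creep '[[255,[-5,-30,15],0],[255,[-10,-30,10],0],[255,[-10,-30,0],0],[255,[-10,-30,0],0],[255,[-10,-30,0],0],[255,[-10,-30,0],0],[255,[-10,-30,0],0],[255,[-10,-30,0],0]]';python3 -m creep '[[255,[-10,-30,0],0],[255,[-10,-25,0],0],[255,[0,0,0],0],[255,[0,0,0],0],[255,[0,0,0],0],[255,[0,0,0],0],[255,[0,0,0],0],[255,[0,0,0],0]]'
python3 - <<'E'
from h import *
o=np.load("rack.npy");th=o[2];ex=np.array([np.cos(th),np.sin(th)]);ey=np.array([-ex[1],ex[0]])
for n in("scene","top"):
    p,d=read_camera(n);cv2.imwrite(f"pics/{n}9.png",p)
    if n=="top":
        v,u=np.mgrid[:420,:560];P=depthpts(n,np.c_[u.ravel(),v.ravel()],d).reshape(420,560,3);Z=P[...,2]
        r=np.dstack([(P[...,:2]-o[:2])@ex,(P[...,:2]-o[:2])@ey])
        pad=(abs(r[...,0]+.107)<.012)&(r[...,1]>.045)&(r[...,1]<.105);P0=np.load("topP.npy")
        print("pad z now/before",np.median(Z[pad]),np.median(P0[...,2][pad]))
        st=(Z>.07)&(Z<.095)&(r[...,0]<-.075)&(r[...,0]>-.13)&(abs(r[...,1])<.17);print("step y 1,99",np.percentile(r[st][:,1],[1,99]))
        p0=np.load("top0.npz")["p"]
        for nm,(a,b,c,e) in dict(cups=(70,185,210,375),jar=(225,290,150,220),bowl=(225,300,235,315),beaker=(240,300,325,385),spoon=(115,200,380,425)).items():
            print(nm,cv2.phaseCorrelate(np.float32(cv2.cvtColor(p0,6)[a:b,c:e]),np.float32(cv2.cvtColor(p,6)[a:b,c:e])))
E
```

```text
time: 9.78
tool_pos: [0.5476, -0.1037, 0.1599]
tcp_rot: [1.304, 1.145, -1.305]
wrist_force: [-0.6, -0.5, -0.1]
width: -0.0
time: 10.45
tool_pos: [0.472, -0.3452, 0.1843]
tcp_rot: [1.304, 1.144, -1.304]
wrist_force: [0.2, -0.1, 0.6]
width: 0.002
time: 11.12
tool_pos: [0.4533, -0.3974, 0.1834]
tcp_rot: [1.303, 1.146, -1.303]
wrist_force: [-0.3, -0.6, 0.7]
width: -0.001
pad z now/before 0.058596743301829846 0.058784574769521813
step y 1,99 [-0.12760121 -0.05422471]
cups ((0.030303839063378746, 0.02100091366170176), 0.9621767538565177)
jar ((-0.03570080614993998, -0.03228149793663704), 1.014256559404326)
bowl ((-0.010306691592383288, 0.5241373226406267), 1.096193850517273)
beaker ((0.06494359563440355, -0.053661977433350216), 0.9925017472108205)
spoon ((0.4530525989132279, 0.02250189701270955), 1.0268529419840118)
```

View pics/scene9.png

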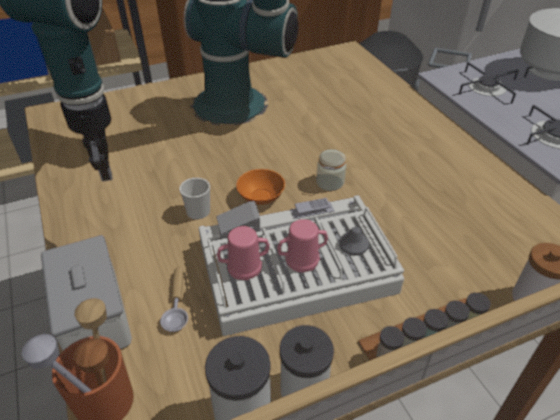

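View pics/top9.png

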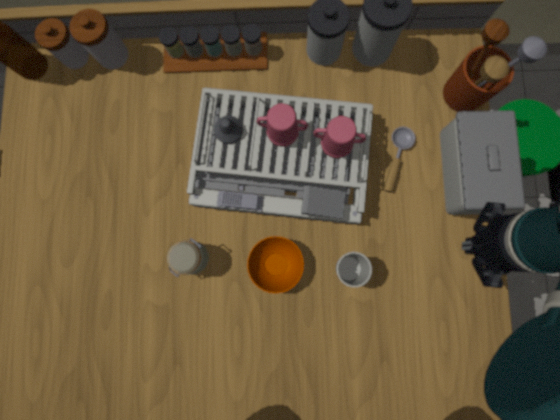

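Final pictures: the leaf is fully inside the rack, the step is at (305–350, 187–217) in the top view, and the pad at about (237, 200) is back at its starting height. The step face is at about rack y -54 mm, where home is -55. Cups, spout, jar, bowl, beaker and spoon are in place and the arm is clear.

```bash
python3 -c "
from workcell import *
print(finish_job())"
```

```text
the job is handed in; nothing more can be done
None
```

The leaf is home and the catch appears to have locked it. I handed the job in at about 11 s of the 40 s allowed; no verdict was reported.

With the fingers shut, I pressed the catch pad down to its stop (tip at z ≈ 50 mm). I held it there while pushing the thumb step past the catch, then raised the tip slightly and pushed on to the end stop. There the force rose to 12.5 N with only 0.6 mm of travel. I then backed off, lifted away and moved the arm clear of the rack.

Last checks before handing in:
- **Leaf:** the step face measured at rack y ≈ -54 mm, against -55 mm when home.
- **Catch:** the pad is at z 58.6 mm, against 58.8 mm before I touched it, so it has sprung up.
- **Other objects:** none of the cups, spout, jar, bowl, beaker or spoon shifted by more than about half a pixel (roughly 1 mm) in the top view, and all look upright.
- **Contact:** wrist force was under 1 N, so the robot is touching nothing.

One disagreement: the two cameras differed by several mm (about 7 at most) on where the pad's centre line lay across the rail. I aimed between the two readings, and the pad pressed down as expected.

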